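Start the die-cutting press with its two-key pad

ROBOT

A 6-joint arm with a two-finger parallel gripper is mounted at the origin on the work surface. World frame = base frame: x ahead of the robot, y to its left, z up, the work surface at z = 0. Lengths are in m, angles in rad, forces in N, time in s.
With the tool pointing down it reaches from about 0.25 to 0.8 m from the base axis. Payload 3.9 kg.
Tool frame: the origin (TCP) lies between the finger pads; the fingertips stand 25 mm ahead of it and the grasp point (between the pads) lies 6 mm ahead of it (env.finger_overhang is the distance from the TCP to the fingertips, in m); z points along the fingers, y is the line along which they close (so a half turn about z gives the same grasp; the last joint's range is limited). The gripper opens to 85 mm and grips with 20 to 120 N. Pads are 22 mm wide; open, the fingers measure 114 mm over their backs; the gripper's body (76 mm by 85 mm) begins 54 mm behind the grasp point. The pads swing forward as they close: fully open they stand 13 mm farther back than shut.
Start: joints at [1.206, 0.26, -0.138, 1.173, 0, 1.571], TCP at [0.187, 0.49, 0.256] pointing down, gripper open.
Joint ranges: [-2.78, 2.78], [-0.83, 1.72], [-1.28, 1.37], [-1.9, 2.12], [-1.57, 1.48], [-3.14, 3.14]. Speed limits (rad/s): [2.57, 2.57, 3.14, 3.14, 3.14, 3.14].

INTERFACE

Orientations are given as [roll, pitch, yaw] about the fixed x, y, z axes, in that order (R = Rz(yaw) Ry(pitch) Rx(roll)).
In Python, from station import env, cams, order gives the robot as it stands. The module is installed in compiled form; this text tells all that it offers.
- The arm moves only by the tool jog_arm, never from a script. Its argument "commands" is one flat list of numbers, 5 for each row, row after row: the shift along the tool's x, y, z each as a share of 0.2 m, from -1 to 1, then the turn about the tool's z as a share of 180 degrees, from -1 to 1, then the gripper command: -1 is fully open, 1 is shut, values between are in proportion. In form: [dx, dy, dz, twist, fingers, dx, dy, dz, twist, fingers, ...]. A call has 1 to 20 rows; each row is the pose to reach, as a shift and turn from the pose commanded when the call began, along the tool's axes at that moment, turning the shorter way round; what a row does not reach only later rows make up. A row lasts 1/12 s, in which the tool goes at most 41.7 mm and 7.16 degrees, less where a joint would pass 70% of its speed; a pose out of reach is approached as far as the arm can. A call with a number of a shift or a turn outside -1 to 1 is refused whole. A call with a gripper value outside its range is refused whole. The fingers move at their own pace and stop on an object; "squeeze" is the grip in N (left out, the last holds). Time passes only in rows, so rows that repeat a pose let the fingers close. It gives the time, the measured TCP pose, the force, the opening and the grip force at its end, in the units of the state.
- env.observe(): the state, without advancing time (a new reading comes with each control period).
- cams.read_camera(name): name is "scene" or "top"; returns the picture (420x560x3 uint8, blue, green, red); there is no depth.
- cams.camera_model(name): a dict with "fovy" (degrees; the focal length in pixels is half the picture's height over the tangent of half this angle, whatever the lens; pixels are square), "cx", "cy" (the principal point, pixels), "k1" (the pictures are not rectified: a ray, as slopes to the right and down, at radius r is drawn at 1 + k1 r^2 times it, then the intrinsics apply), "rvec" (rotation vector, rad) and "tvec" (3), from world to camera coordinates, as OpenCV has them. Camera axes: x right, y down, z forward; pixel columns grow to the right and rows downward; lengths in m; the calibration is good to about 2 mm. A picture is of the moment at which its call begins. camera_model takes no time and is no camera call.
- order.sign_off(): hands the job in; it is judged then, once.
The state is a dict: "time_s": time; "joint_pos": joint angles; "dq": joint speeds; "tau": joint torques, N m; "tool_pos": TCP position; "tcp_rot": TCP orientation; "ft_force": force on the tool from outside, world axes, zero at the start; "torque": the same for the moment, N m; "gripper_width": opening from 0.0 (shut) to 1.0 (fully open); "finger_force": force on a finger pad.
Only numpy, scipy, OpenCV 4.12 (cv2) and the standard library are available. Lean on these libraries where they do the work, as an engineer would, in place of code of your own. Each camera call takes 0.05 s, during which the arm holds its last target. There are 200 camera calls.

TASK

Push the open sheet tray of the small bench press fully home with the fingertips. Then press the two round start keys of the control pad all the way down together, one fingertip on each, hold both down for three seconds without a break, and let go. Do not press the oblong stop key, do not pick anything up, and leave the pad and the art supplies where they stand.

Things in the scene. Friction and masses are not known exactly. Their poses are not given: they have to be found in the camera images.
- press: Fixed grey bench die-cutting press, 180 x 180 mm on plan; low base 68 mm high, and over its rear half a press head on columns up to 146 mm (head spans x -3 to +83 mm, y +-83 mm). Origin: centre of its underside, on the table. x points from the front (tray side) to the rear, z up. It may stand left or right of the pad, turned up to 0.3 rad
- tray_front (a point): Centre of the outer face of the tray's flat aluminium front panel, which is 130 mm wide (y), 12 mm thick (x) and stands from 10 to 58 mm above the table (this point at 34 mm). Moves with the tray; axes as the press: pushing along +x closes it
- tray (a joint): How far the sheet tray is out of the press, m: 0 = fully home (hard stop), at most 0.060. It starts 0.030 to 0.055 out, slides with about 2 N of friction and stays where it is left
- pad: Loose grey control pad lying flat on the table, 90 mm (x) x 130 mm (y), 26 mm high, about 0.9 kg, not fastened. Origin: centre of its underside; z up. The pair of round keys lies on its -x half (x = -18 mm, y = +-26 mm), the stop key on its +x half. Turned up to 0.4 rad
- key_left_top (a point): Centre of the top face of the round start key at y = +26 mm of the pad: white, 24 mm across, 39 mm above the table when up (13 mm above the pad). The other round key's centre is 52 mm away along y; axes as the pad
- key_right_top (a point): Centre of the top face of the round start key at y = -26 mm of the pad, same size; axes as the pad
- key_left (a joint): How far key_left is pressed, m: 0 = up, 0.006 = all the way down. A spring pushes it back up: about 1.2 N to start, 4 N at the bottom
- key_right (a joint): How far key_right is pressed, the same as key_left
- stop_key (a joint): How far the stop key is pressed, m: 0 = up, 0.006 = down; springs back up. To be left alone
- stop_key_top (a point): Centre of the top of the oblong white stop key, 18 mm (x) x 36 mm (y), 36 mm above the table, at x = +28 mm, y = 0 of the pad
- jar: Bystander: loose paint jar with a black cap, 50 mm across, 65 mm high, between the press and the pad. Origin: centre of its underside
- tape: Bystander: loose roll of paper tape lying flat, 90 mm across, 24 mm high, at the left side. Origin: centre of its underside
- eraser: Bystander: loose white eraser block, 22 x 45 x 13 mm, lying just beyond (+x of) the pad. Origin: centre of its underside
- sharpener: Bystander: loose black desk sharpener with a crank, about 110 mm long (x) x 50 x 60 mm, at the right side. Origin: centre of its underside

How it is judged:
On the way, in this order (a step that is already met when the one before it is completed fails the run):
1. the sheet tray is pushed home (value of joint tray below 0.003 m), for 0.2 s.
2. both round start keys are held down together by the fingers, with the tray home, for the three seconds (2.5 s is enough) (value of joint each of key_left, key_right above 0.0045 m and value of joint tray below 0.004 m and contact force between the fingers and pad above 2 N), for 2.5 s.
At the end, for the whole second after the job is handed in: The tray is within 4 mm of home, all three keys are up again (within 1.5 mm), and the pad (20 mm) and the jar, tape, eraser and sharpener (30 mm) are where they stood (value of joint tray below 0.004 m and value of joint each of key_left, key_right, stop_key below 0.0015 m and distance of pad from where it was at the start of the episode below 0.02 m and linear speed of pad below 0.01 m/s and distance of each of jar, tape, eraser, sharpener from where it was at the start of the episode below 0.03 m); the robot touches nothing.
It fails at once if a start key is pressed while the tray is not home (value of joint tray above 0.006 m and value of joint any of key_left, key_right above 0.003 m).
It fails at once if one start key is right down while the other is still up: not pressed together ((value of joint key_left above 0.005 m and value of joint key_right below 0.001 m) or (value of joint key_right above 0.005 m and value of joint key_left below 0.001 m)).
It fails at once if the stop key is pressed (value of joint stop_key above 0.002 m).
It fails at once if the pad is lifted, tipped or shoved away (height (world z) of pad above 0.01 m or angle between pad's own z axis and vertical above 0.15 rad or distance of pad from where it was at the start of the episode above 0.03 m).
It fails at once if a bystander is picked up or knocked away (distance of any of jar, tape, eraser, sharpener from where it was at the start of the episode above 0.03 m).
It also fails if it takes over 48 s, if anything falls off the work surface, if the arm or the gripper's body presses on something with over 40 N, if the wrist force passes 120 N, or if a joint passes its speed limit or range.

## Working session

There is one attempt and no reset: what is moved stays moved. The work goes in short steps, Python scripts to look and compute and a tool call to move; the robot and the scene stay as the last step left them, time stands still between calls to the robot, and variables do not carry over. Pictures are saved under pics/ and viewed, at most 13 in all, crops included, and the job is handed in when it is done.

Besides the shell and the picture viewer there is one more tool, called after "Emit:" as name(argument=value, ...) on one line, values as JSON. jog_arm: Moves the arm, as the interface text tells. Its arguments: {"type":"object","properties":{"commands":{"type":"array","items":{"type":"number","minimum":-1,"maximum":1}},"squeeze":{"type":"number"}},"required":["commands"]}

```bash
mkdir -p pics; cat > h.py <<'E'
import numpy as np, cv2
from station import env, cams, order
def K(m):
    f=210/np.tan(np.radians(m["fovy"])/2); return f
def ray(name,u,v):
    m=cams.camera_model(name); f=K(m)
    d=np.array([(u-m["cx"])/f,(v-m["cy"])/f]); s=d.copy()
    for _ in range(30): s=d/(1+m["k1"]*(s@s))
    R=cv2.Rodrigues(np.array(m["rvec"],float))[0]; t=np.array(m["tvec"],float).ravel()
    return -R.T@t, R.T@np.array([s[0],s[1],1])
def onz(name,u,v,z):
    c,d=ray(name,u,v); return c+d*(z-c[2])/d[2]
def proj(name,P):
    m=cams.camera_model(name); f=K(m)
    R=cv2.Rodrigues(np.array(m["rvec"],float))[0]; p=R@np.array(P,float)+np.array(m["tvec"],float).ravel()
    s=p[:2]/p[2]; s=s*(1+m["k1"]*(s@s)); return s*f+[m["cx"],m["cy"]]
E
python3 - <<'E'
from h import *
for n in("scene","top"):
    cv2.imwrite(f"pics/{n}0.png",cams.read_camera(n)); m=cams.camera_model(n); print(n,m,ray(n,280,210))
o=env.observe(); print(o); print(env.finger_overhang)
E
```

```text
scene {'fovy': 44.393591340014474, 'cx': 290.25222328958154, 'cy': 210.36364363865184, 'k1': 0.0030389868384542557, 'rvec': array([ 1.68204615,  2.11672199, -0.63902771]), 'tvec': array([ 0.14707361, -0.45498844,  1.69254898])} (array([1.3164884 , 0.15203736, 1.15633477]), array([-0.5363691 , -0.14337014, -0.83195583]))
top {'fovy': 53.28294971807724, 'cx': 280.30973982808854, 'cy': 211.25072699404615, 'k1': -0.09350592395562744, 'rvec': array([ 2.12408948, -2.17042721,  0.1597703 ]), 'tvec': array([-0.0108886 ,  0.62266848,  1.11534378])} (array([ 0.45417426, -0.01886408,  1.19381583]), array([ 0.14780969, -0.00402563, -0.98901242]))
{'time_s': 0.1, 'joint_pos': array([ 1.20602403e+00,  2.60638077e-01, -1.39230261e-01,  1.17272582e+00,
       -3.19721466e-05,  1.57081856e+00]), 'dq': array([-0.00196313, -0.00122937,  0.00402386,  0.00024839, -0.00032756,
        0.00036971]), 'tau': array([ 6.79376280e-04, -4.06510627e+01,  2.54527545e+01,  1.01271080e-02,
        4.74436831e-05,  2.97193075e-06]), 'tool_pos': array([0.18709114, 0.48991903, 0.25554147]), 'tcp_rot': array([-3.13979482e+00,  3.20120603e-05,  2.77679818e+00]), 'ft_force': array([-0.29256061,  0.10423104,  0.43955368]), 'torque': array([-0.03158186, -0.03055766,  0.02967464]), 'finger_force': 0.0, 'gripper_width': 1.001048336070308}
0.025
```

View pics/top0.png

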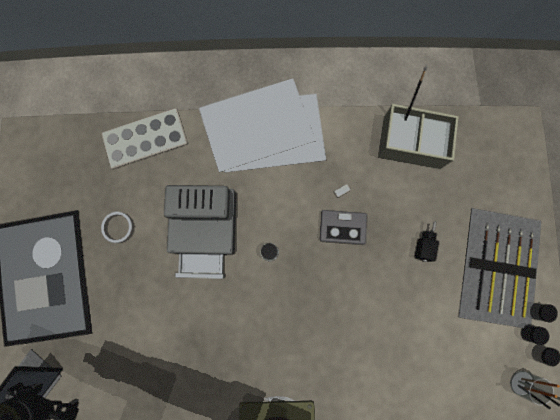

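View pics/scene0.png

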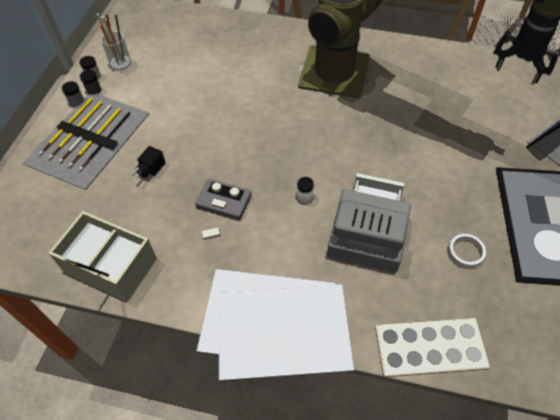

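The top view shows the press at about (200,220) with the tray's front panel at (200,276). The jar is at (269,251) and the pad at (344,227), with its round keys at (333,232) and (353,233) and the stop key at (345,216). In the scene view the keys are at (216,187) and (235,191), and the tray panel is at (379,183). Next I'll measure them with masks.

```bash
cat > m.py <<'E'
from h import *
def blobs(n,img,box,thr,amin=8,inv=False):
    x0,y0,x1,y1=box; g=cv2.cvtColor(img,cv2.COLOR_BGR2GRAY)[y0:y1,x0:x1]
    b=cv2.resize(g,None,fx=4,fy=4,interpolation=cv2.INTER_CUBIC)
    M=((b<thr) if inv else (b>thr)).astype('uint8')
    k,l,s,c=cv2.connectedComponentsWithStats(M)
    out=[]
    for i in range(1,k):
        if s[i,4]/16>=amin:
            cn=max(cv2.findContours((l==i).astype('uint8'),0,2)[0],key=cv2.contourArea)
            r=cv2.boxPoints(cv2.minAreaRect(cn))
            f=lambda p:(np.array(p)+.5)/4-.5+[x0,y0]
            out.append((f(c[i]),s[i,4]/16,f(r)))
    return out
E
python3 - <<'E'
from m import *
t=cv2.imread("pics/top0.png"); s=cv2.imread("pics/scene0.png")
for n,im,box,thr in(("top",t,(318,205,370,247),150),("scene",s,(195,175,255,220),150)):
    for c,a,r in blobs(n,im,box,thr):
        print(n,c.round(2),round(a,1),"z39",onz(n,*c,.039).round(4),"z36",onz(n,*c,.036).round(4))
print("pad body");
for c,a,r in blobs("top",t,(310,200,380,255),95,100,True): print(c,a,[onz("top",*p,.026)[:2].round(4) for p in r])
print("tray")
for c,a,r in blobs("top",t,(165,255,240,290),150,20): print(c,a,r.round(1).tolist(),[onz("top",*p,.058)[:2].round(4) for p in r])
for c,a,r in blobs("scene",s,(345,165,415,215),150,20): print(c,a,r.round(1).tolist(),[onz("scene",*p,.058)[:2].round(4) for p in r])
print("jar",onz("top",269,251,.065))
a=cv2.resize(t[170:290,155:375],None,fx=3.6,fy=3.6,interpolation=cv2.INTER_CUBIC)
cv2.imwrite("pics/c1.png",a)
b=cv2.resize(s[160:270,190:420],None,fx=3.4,fy=3.4,interpolation=cv2.INTER_CUBIC);cv2.imwrite("pics/c2.png",b)
E
```

```text
top [344.53 216.28] 58.2 z39 [ 0.6052 -0.2032  0.039 ] z36 [ 0.6056 -0.2037  0.036 ]
top [334.57 231.71] 40.0 z39 [ 0.5626 -0.1736  0.039 ] z36 [ 0.5629 -0.174   0.036 ]
top [353.13 233.09] 41.7 z39 [ 0.5576 -0.2252  0.039 ] z36 [ 0.5579 -0.2257  0.036 ]
scene [216.04 185.76] 48.0 z39 [ 0.5589 -0.2268  0.039 ] z36 [ 0.5568 -0.2279  0.036 ]
scene [234.04 190.74] 50.6 z39 [ 0.5638 -0.1749  0.039 ] z36 [ 0.5618 -0.1758  0.036 ]
scene [218.23 202.23] 79.9 z39 [ 0.6091 -0.2049  0.039 ] z36 [ 0.6072 -0.2058  0.036 ]
scene [250.04 214.05] 98.5 z39 [ 0.626  -0.1133  0.039 ] z36 [ 0.6242 -0.114   0.036 ]
pad body
[341.63287327 227.90673022] 329.4375 [array([ 0.5356, -0.1268]), array([ 0.6299, -0.1361]), array([ 0.618 , -0.2729]), array([ 0.5236, -0.262 ])]
[342.99434716 232.82947977] 367.625 [array([ 0.5454, -0.1465]), array([ 0.5861, -0.1513]), array([ 0.5755, -0.2521]), array([ 0.5347, -0.2468])]
tray
[201.54992363 263.30209527] 654.75 [[181.9, 272.3], [182.0, 254.3], [221.6, 254.6], [221.5, 272.6]] [array([0.4595, 0.2454]), array([0.5081, 0.2453]), array([0.5052, 0.1372]), array([0.4567, 0
[... 558 characters left out ...]
467]), array([0.4099, 0.2618]), array([0.4215, 0.2501])]
[411.73497963 174.64689409] 30.6875 [[407.2, 176.7], [412.2, 170.0], [416.5, 173.2], [411.6, 179.9]] [array([0.4269, 0.2696]), array([0.4009, 0.2803]), array([0.4093, 0.2929]), array([0.4351, 0.2821])]
[377.08516075 192.1273589 ] 357.6875 [[353.6, 191.1], [356.0, 180.1], [401.5, 190.2], [399.0, 201.2]] [array([0.5066, 0.1371]), array([0.4692, 0.1377]), array([0.475 , 0.2596]), array([0.5119, 0.2572])]
[412.55       211.52631579] 23.75 [[410.4, 214.4], [410.4, 207.6], [414.4, 207.6], [414.4, 214.4]] [array([0.5461, 0.2899]), array([0.5253, 0.2879]), array([0.5229, 0.2979]), array([0.5438, 0.2999])]
jar [0.51201331 0.00853599 0.065     ]
```

View pics/c1.png

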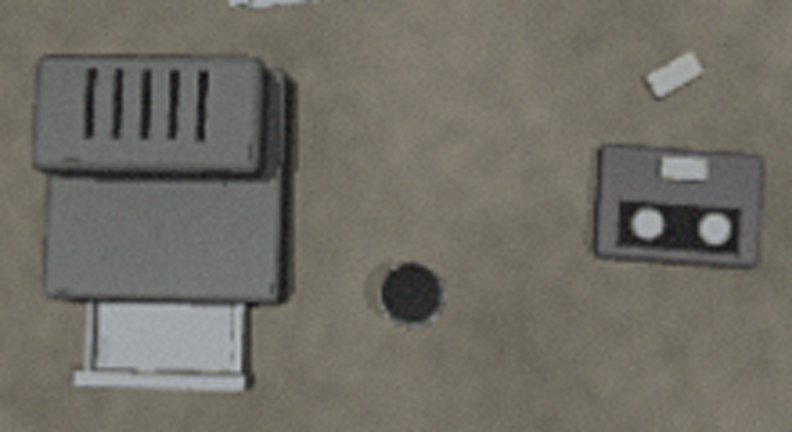

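View pics/c2.png

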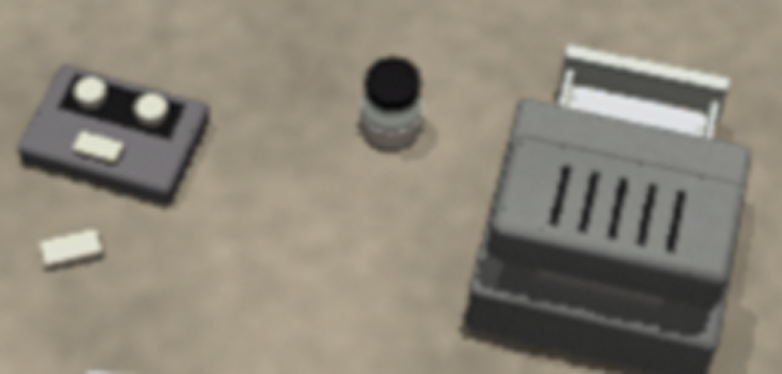

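The crops confirm the layout: the tray sticks out below the press front, and the pad's round keys lie on the near side. The two views agree on the keys to about 1.5 mm and they measure 52 mm apart, as specified. The panel is 127 mm long and 11 mm thick, so its outer face centre is at about (0.4455, 0.199).

```bash
cat > go.py <<'E'
from h import *
from scipy.spatial.transform import Rotation as Ro
def plan(x,y,z,yaw):
    o=env.observe(); R=Ro.from_euler('xyz',o["tcp_rot"]).as_matrix()
    d=R.T@(np.array([x,y,z])-o["tool_pos"]); dy=(yaw-o["tcp_rot"][2]+np.pi)%(2*np.pi)-np.pi
    print("share",(d/.2).round(4),"twist",round(-dy/np.pi,4),"q",o["joint_pos"].round(3),"pos",o["tool_pos"].round(4),o["tcp_rot"].round(3),"w",round(o["gripper_width"],3),"F",o["ft_force"].round(2),"t",o["time_s"])
E
python3 - <<'E'
from go import *
e=[onz("top",167.5,252.5,.068),onz("top",232.8,253.9,.068)]; print("base front",np.round(e,4))
print("press yaw from base",np.arctan2(-(e[0]-e[1])[0],(e[0]-e[1])[1]))
print(proj("top",[.4455,.1995,.058]),proj("scene",[.4455,.1995,.058]))
plan(.30,.35,.256,np.pi-.05); plan(.4045,.201,.256,np.pi-.05)
E
```

```text
base front [[0.513  0.2826 0.068 ]
 [0.5061 0.1058 0.068 ]]
press yaw from base -0.03922433008782059
[198.71739069 277.21945017] [380.24207309 177.37412232]
share [-0.777  -0.4522 -0.0015] twist -0.1002 q [ 1.206  0.261 -0.139  1.173 -0.     1.571] pos [0.1871 0.4899 0.2555] [-3.14   0.     2.777] w 1.001 F [-0.29  0.1   0.44] t 0.1
share [-1.5309e+00 -9.6170e-01 -5.0000e-04] twist -0.1002 q [ 1.206  0.261 -0.139  1.173 -0.     1.571] pos [0.1871 0.4899 0.2555] [-3.14   0.     2.777] w 1.001 F [-0.29  0.1   0.44] t 0.1
```

Emit:
jog_arm(commands=[-0.777, -0.452, 0, -0.1, 0.12, -0.777, -0.452, 0, -0.1, 0.12, -0.777, -0.452, 0, -0.1, 0.12, -0.777, -0.452, 0, -0.1, 0.12, -0.777, -0.452, 0, -0.1, 0.12, -0.777, -0.452, 0, -0.1, 0.12, -0.777, -0.452, 0, -0.1, 0.12, -0.777, -0.452, 0, -0.1, 0.12], squeeze=20)

```text
time_s: 0.77
tool_pos: [0.3, 0.3509, 0.2561]
tcp_rot: [3.141, -0.001, 3.091]
ft_force: [-0.3, 0.0, 0.1]
gripper_width: 0.439
finger_force: 0.0
```

```bash
python3 -c "
from go import *
plan(.4045,.201,.10,np.pi-.045)"
```

```text
share [-0.5604 -0.7221  0.7802] twist -0.0018 q [ 8.630e-01  1.520e-01 -2.800e-01  1.139e+00  1.000e-03  9.140e-01] pos [0.3    0.3509 0.2561] [ 3.141e+00 -1.000e-03  3.091e+00] w 0.439 F [-0.35  0.03  0.06] t 0.7667
```

Emit:
jog_arm(commands=[-0.56, -0.722, 0, 0, 0.12, -0.56, -0.722, 0, 0, 0.12, -0.56, -0.722, 0, 0, 0.12, -0.56, -0.722, 0, 0, 0.12, -0.56, -0.722, 0, 0, 0.12, -0.56, -0.722, 0, 0, 0.12, -0.56, -0.722, 0.4, 0, 0.12, -0.56, -0.722, 0.78, 0, 0.12, -0.56, -0.722, 0.78, 0, 0.12, -0.56, -0.722, 0.78, 0, 0.12, -0.56, -0.722, 0.9, 0, 0.12, -0.56, -0.722, 0.98, 0, 0.12, -0.56, -0.722, 0.98, 0, 0.12, -0.56, -0.722, 0.98, 0, 0.12])

```text
time_s: 1.93
tool_pos: [0.4035, 0.2018, 0.0597]
tcp_rot: [-3.141, -0.002, 3.094]
ft_force: [-0.4, -0.1, -0.3]
gripper_width: 0.442
finger_force: 0.0
```

```bash
python3 - <<'E'
from go import *
im=cams.read_camera("top"); s=cams.read_camera("scene")
a=cv2.resize(im[200:320,150:300],None,fx=3,fy=3); b=cv2.resize(s[110:230,310:460],None,fx=3,fy=3)
cv2.imwrite("pics/p1.png",np.hstack([a,b])[:, :800] if 0 else cv2.resize(np.hstack([a,b]),(800,320)))
plan(.4455+.052-.011,.197,.058,np.pi-.045)
E
```

```text
share [-0.4065 -0.0058  0.017 ] twist -0.0012 q [ 0.462  0.321 -0.63   0.618  0.     0.511] pos [0.4053 0.2021 0.0613] [3.140e+00 1.000e-03 3.093e+00] w 0.437 F [ 0.58 -0.08 -0.2 ] t 2.0333
```

View pics/p1.png

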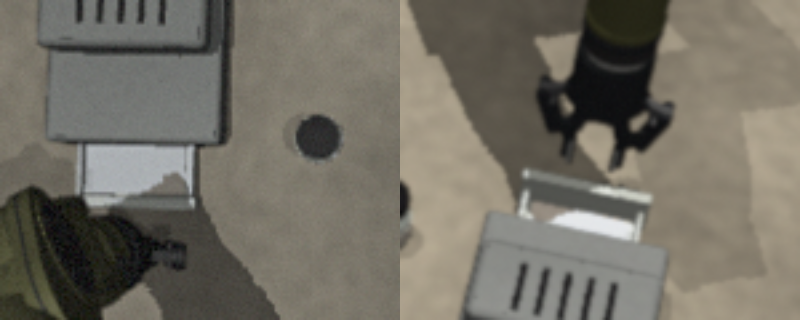

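The fingers stand ahead of the tray panel, roughly centred, with panel ends at (75,203) and (193,207) in the left half of the picture. I'll push now.

Emit:
jog_arm(commands=[-0.03, 0, 0.01, 0, 0.12, -0.06, 0, 0.01, 0, 0.12, -0.08, 0, 0.01, 0, 0.12, -0.1, 0, 0.01, 0, 0.12, -0.12, 0, 0.01, 0, 0.12, -0.14, 0, 0.01, 0, 0.12, -0.16, 0, 0.01, 0, 0.12, -0.18, 0, 0.01, 0, 0.12, -0.2, 0, 0.01, 0, 0.12, -0.22, 0, 0.01, 0, 0.12, -0.24, 0, 0.01, 0, 0.12, -0.26, 0, 0.01, 0, 0.12, -0.28, 0, 0.01, 0, 0.12, -0.3, 0, 0.01, 0, 0.12, -0.31, 0, 0.01, 0, 0.12, -0.32, 0, 0.01, 0, 0.12, -0.33, 0, 0.01, 0, 0.12, -0.34, 0, 0.01, 0, 0.12, -0.35, 0, 0.01, 0, 0.12, -0.35, 0, 0.01, 0, 0.12])

```text
time_s: 3.7
tool_pos: [0.4752, 0.197, 0.0583]
tcp_rot: [-3.141, 0.001, 3.091]
ft_force: [-1.7, -0.1, -0.2]
gripper_width: 0.443
finger_force: 0.5
```

Emit:
jog_arm(commands=[-0.01, 0, 0, 0, 0.12, -0.02, 0, 0, 0, 0.12, -0.03, 0, 0, 0, 0.12, -0.04, 0, 0, 0, 0.12, -0.045, 0, 0, 0, 0.12, -0.05, 0, 0, 0, 0.12, -0.055, 0, 0, 0, 0.12, -0.055, 0, 0, 0, 0.12])

```text
time_s: 4.37
tool_pos: [0.486, 0.1965, 0.0583]
tcp_rot: [-3.141, 0.0, 3.091]
ft_force: [-1.4, 0.5, -0.4]
gripper_width: 0.439
finger_force: 0.7
```

Emit:
jog_arm(commands=[-0.005, 0, 0, 0, 0.12, -0.01, 0, 0, 0, 0.12, -0.015, 0, 0, 0, 0.12, -0.02, 0, 0, 0, 0.12, -0.02, 0, 0, 0, 0.12])

```text
time_s: 4.78
tool_pos: [0.4865, 0.1965, 0.0582]
tcp_rot: [3.141, -0.006, 3.092]
ft_force: [-9.1, 1.8, 7.5]
gripper_width: 0.44
finger_force: 4.5
```

```bash
python3 - <<'E'
from go import *
cv2.imwrite("pics/p2.png",cv2.resize(cams.read_camera("scene")[110:230,310:460],None,fx=4,fy=4))
plan(.49,.197,.058,np.pi-.045)
E
```

```text
share [-0.0171  0.0035  0.0011] twist -0.0014 q [ 0.382  0.428 -0.456  0.692  0.003  0.432] pos [0.4865 0.1965 0.0582] [ 3.141 -0.006  3.092] w 0.441 F [-8.94  1.36  5.96] t 4.8333
```

View pics/p2.png

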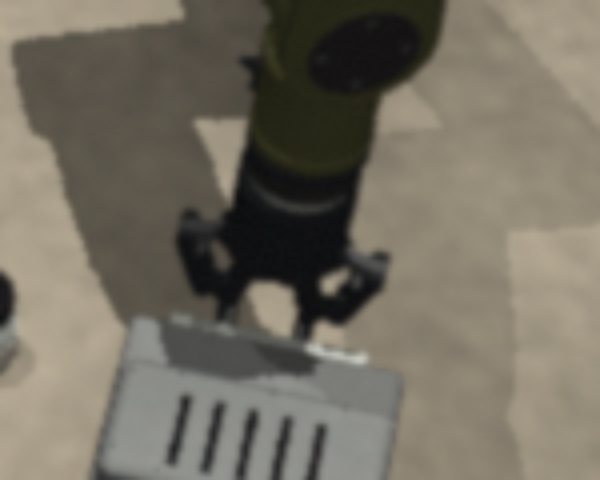

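The panel now sits flush against the press front, at about (340,355). The force jumped to 9 N where the hard stop was predicted, so the tray is home. I'll back off, rise and go to the pad.

Emit:
jog_arm(commands=[0.1, 0, 0, 0, 0.12, 0.2, 0, 0, 0, 0.12, 0.2, 0, -0.2, 0, 0.12, 0.2, 0, -0.4, 0, 0.12, 0.2, 0, -0.6, 0, 0.12, 0.2, 0, -0.7, 0, 0.12, 0.2, 0, -0.7, 0, 0.12, 0.2, 0, -0.7, 0, 0.12])

```text
time_s: 5.5
tool_pos: [0.4517, 0.1988, 0.2001]
tcp_rot: [3.14, 0.005, 3.091]
ft_force: [-0.7, 0.2, -0.7]
gripper_width: 0.44
finger_force: 0.0
```

```bash
python3 -c "
from go import *
plan(.5,-.0,.2,np.pi-.07)"
```

```text
share [-2.919e-01 -9.805e-01  3.000e-04] twist 0.0061 q [ 4.150e-01  2.350e-01 -3.250e-01  1.006e+00 -1.000e-03  4.660e-01] pos [0.4517 0.1988 0.2001] [3.14  0.005 3.091] w 0.44 F [-0.65  0.15 -0.71] t 5.5
```

Emit:
jog_arm(commands=[-0.29, -0.98, 0, 0.006, 0.12, -0.29, -0.98, 0, 0.006, 0.12, -0.29, -0.98, 0, 0.006, 0.12, -0.29, -0.98, 0, 0.006, 0.12, -0.29, -0.98, 0, 0.006, 0.12, -0.29, -0.98, 0, 0.006, 0.12, -0.29, -0.98, 0, 0.006, 0.12, -0.29, -0.98, 0, 0.006, 0.12])

```text
time_s: 6.17
tool_pos: [0.4968, -0.0004, 0.1969]
tcp_rot: [-3.142, -0.003, 3.071]
ft_force: [0.6, 0.6, 0.9]
gripper_width: 0.44
finger_force: 0.0
```

```bash
python3 - <<'E'
from go import *
im=cams.read_camera("top"); print(np.abs(im[160:245,310:450].astype(int)-cv2.imread("pics/top0.png")[160:245,310:450]).mean())
plan(.5605,-.2,.2,np.pi-.097)
E
```

```text
6.07406162464986
share [-0.3865 -0.9769 -0.0152] twist 0.0089 q [ 0.     0.248 -0.315  1.01   0.     0.069] pos [4.969e-01 2.000e-04 1.971e-01] [-3.142e+00 -2.000e-03  3.073e+00] w 0.444 F [ 0.37  0.15 -0.14] t 6.2167
```

Emit:
jog_arm(commands=[-0.386, -0.977, 0, 0.009, 0.12, -0.386, -0.977, 0, 0.009, 0.12, -0.386, -0.977, 0, 0.009, 0.12, -0.386, -0.977, 0, 0.009, 0.12, -0.386, -0.977, 0, 0.009, 0.12, -0.386, -0.977, 0, 0.009, 0.12, -0.386, -0.977, 0, 0.009, 0.12, -0.386, -0.977, 0.2, 0.009, 0.12, -0.386, -0.977, 0.4, 0.009, 0.12, -0.386, -0.977, 0.5, 0.009, 0.12, -0.386, -0.977, 0.54, 0.009, 0.12, -0.386, -0.977, 0.54, 0.009, 0.12, -0.386, -0.977, 0.54, 0.009, 0.12, -0.386, -0.977, 0.54, 0.009, 0.12])

```text
time_s: 7.38
tool_pos: [0.5627, -0.2001, 0.0923]
tcp_rot: [-3.141, 0.003, 3.045]
ft_force: [-1.1, 0.8, 1.3]
gripper_width: 0.441
finger_force: 0.0
```

```bash
python3 - <<'E'
from go import *
plan(.5605,-.2,.09,np.pi-.097)
cv2.imwrite("pics/p3.png",cv2.resize(cams.read_camera("scene")[120:240,160:310],None,fx=5,fy=5,interpolation=cv2.INTER_CUBIC))
for n in ("scene",):
    for P in ([.563,-.1745,.039],[.558,-.226,.039]): print(n,(proj(n,P)-[160,120])*5)
E
```

```text
share [ 0.0111 -0.0005  0.0114] twist 0.0002 q [-0.342  0.489 -0.235  0.843  0.    -0.245] pos [ 0.5627 -0.2001  0.0923] [-3.141e+00  3.000e-03  3.045e+00] w 0.441 F [-1.11  0.83  1.33] t 7.3833
scene [371.36890053 352.69562405]
scene [282.16261438 327.80696125]
```

View pics/p3.png

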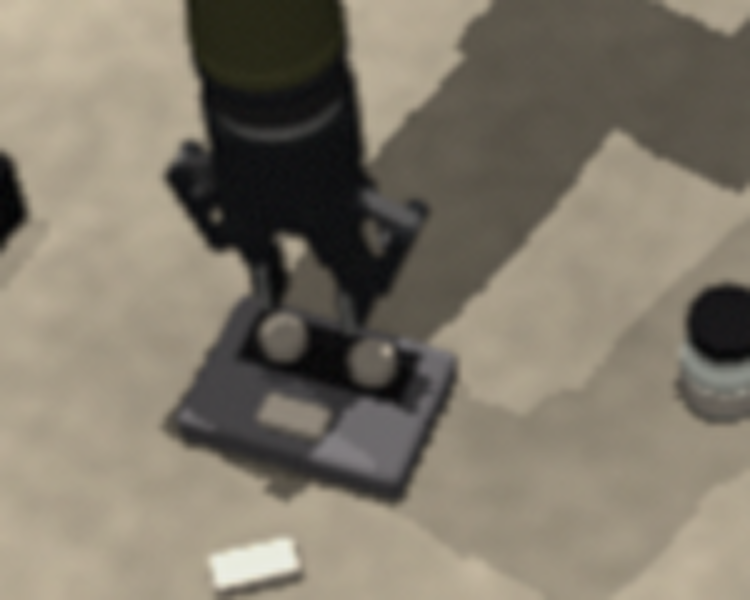

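The tips are just above and short of the keys in the oblique view: about (272,305) and (358,325) against the keys at (283,336) and (372,362). I'll check that this offset is explained by height alone.

```bash
python3 - <<'E'
from go import *
y=np.array([np.sin(.097),np.cos(.097),0]); T=np.array([.5627,-.2001,0])
for z in(.067,.072): print([((proj("scene",T+s*.026*y+[0,0,z])-[160,120])*5).round() for s in(1,-1)])
t=cams.read_camera("top"); cv2.imwrite("pics/p4.png",cv2.resize(t[180:270,290:410],None,fx=6,fy=6,interpolation=cv2.INTER_CUBIC))
print([((proj("top",T+s*.026*y+[0,0,.067])-[290,180])*6).round() for s in(1,-1)])
plan(.5605,-.2,.068,np.pi-.097)
E
```

```text
[array([366., 325.]), array([275., 300.])]
[array([365., 319.]), array([274., 294.])]
[array([277., 299.]), array([391., 307.])]
share [0.0121 0.0024 0.1222] twist -0.0 q [-0.343  0.489 -0.234  0.843  0.    -0.245] pos [ 0.5628 -0.2007  0.0924] [-3.141  0.004  3.044] w 0.439 F [-0.15 -0.22  0.3 ] t 7.4833
```

View pics/p4.png

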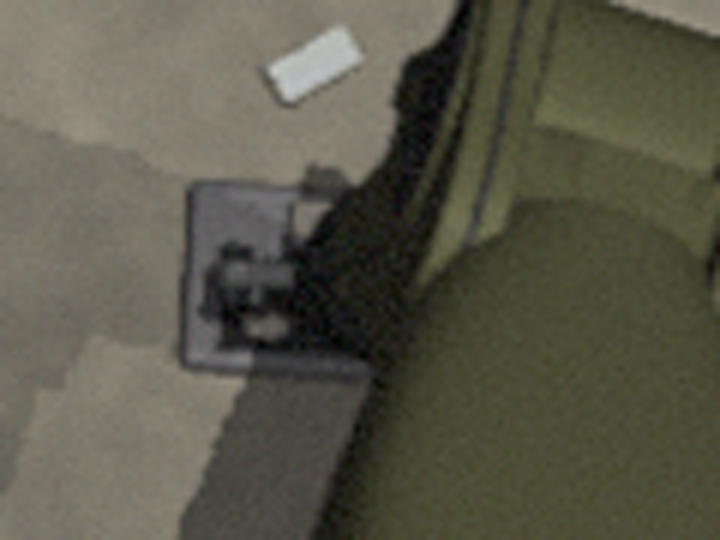

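The top view is mostly blocked by the wrist, but the left key is still visible under the finger at about (265,328). The oblique tips match the projection within about 4 mm. Descending gently.

Emit:
jog_arm(commands=[0.012, 0, 0.03, 0, 0.12, 0.012, 0, 0.06, 0, 0.12, 0.012, 0, 0.08, 0, 0.12, 0.012, 0, 0.1, 0, 0.12, 0.012, 0, 0.11, 0, 0.12, 0.012, 0, 0.12, 0, 0.12, 0.012, 0, 0.12, 0, 0.12, 0.012, 0, 0.12, 0, 0.12])

```text
time_s: 8.15
tool_pos: [0.5587, -0.2004, 0.0661]
tcp_rot: [3.142, -0.0, 3.044]
ft_force: [-0.2, 0.0, 0.1]
gripper_width: 0.437
finger_force: 0.0
```

```bash
python3 - <<'E'
from go import *
cv2.imwrite("pics/p5.png",cv2.resize(cams.read_camera("scene")[150:230,190:270],None,fx=7,fy=7,interpolation=cv2.INTER_CUBIC))
plan(.5605,-.2,.064,np.pi-.097)
E
```

```text
share [-0.0078  0.0029  0.0118] twist -0.0003 q [-0.344  0.512 -0.273  0.785  0.    -0.246] pos [ 0.5589 -0.2004  0.0664] [-3.142  0.     3.044] w 0.439 F [ 0.25  0.13 -0.72] t 8.2
```

View pics/p5.png

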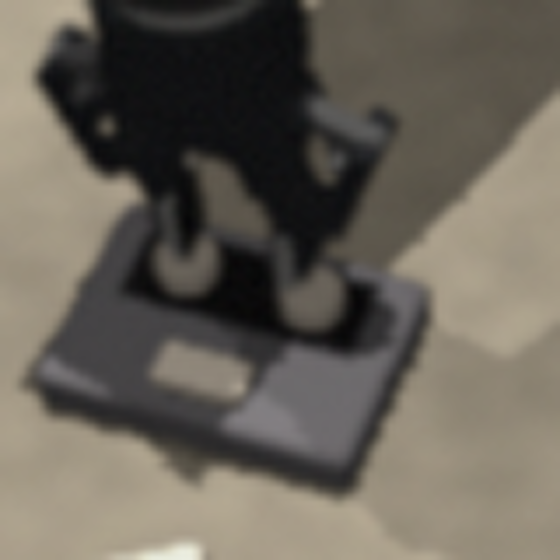

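The tips hang over the upper part of the keys and haven't touched yet (force is about 0). I'll creep down on force.

Emit:
jog_arm(commands=[-0.01, 0, 0.005, 0, 0.12, -0.01, 0, 0.01, 0, 0.12, -0.01, 0, 0.015, 0, 0.12, -0.01, 0, 0.015, 0, 0.12])

```text
time_s: 8.53
tool_pos: [0.5607, -0.2005, 0.0631]
tcp_rot: [3.142, -0.0, 3.044]
ft_force: [0.6, 1.0, 0.4]
gripper_width: 0.439
finger_force: 0.0
```

Emit:
jog_arm(commands=[0, 0, 0.005, 0, 0.12, 0, 0, 0.01, 0, 0.12, 0, 0, 0.015, 0, 0.12, 0, 0, 0.015, 0, 0.12])

```text
time_s: 8.87
tool_pos: [0.5608, -0.2005, 0.0605]
tcp_rot: [-3.142, 0.0, 3.044]
ft_force: [-1.0, 0.7, 4.5]
gripper_width: 0.443
finger_force: 2.1
```

Emit:
jog_arm(commands=[0, 0, 0.005, 0, 0.12, 0, 0, 0.01, 0, 0.12, 0, 0, 0.015, 0, 0.12, 0, 0, 0.02, 0, 0.12, 0, 0, 0.025, 0, 0.12, 0, 0, 0.025, 0, 0.12])

```text
time_s: 9.37
tool_pos: [0.5608, -0.2005, 0.0568]
tcp_rot: [-3.141, 0.001, 3.044]
ft_force: [-3.9, 1.1, 11.9]
gripper_width: 0.443
finger_force: 6.3
```

Emit:
jog_arm(commands=[0, 0, 0.005, 0, 0.12, 0, 0, 0.01, 0, 0.12, 0, 0, 0.015, 0, 0.12, 0, 0, 0.02, 0, 0.12, 0, 0, 0.02, 0, 0.12, 0, 0, 0.02, 0, 0.12])

```text
time_s: 9.87
tool_pos: [0.5608, -0.2006, 0.0564]
tcp_rot: [-3.141, 0.003, 3.044]
ft_force: [-11.3, 3.7, 36.4]
gripper_width: 0.443
finger_force: 17.8
```

```bash
python3 - <<'E'
from go import *
cv2.imwrite("pics/p6.png",cv2.resize(cams.read_camera("scene")[150:230,190:270],None,fx=7,fy=7,interpolation=cv2.INTER_CUBIC))
plan(.5605,-.2,.064,np.pi-.097); print(env.observe()["torque"])
E
```

```text
share [ 0.0019  0.0027 -0.0377] twist -0.0003 q [-0.343  0.524 -0.282  0.762 -0.    -0.246] pos [ 0.5608 -0.2006  0.0565] [-3.141e+00  3.000e-03  3.044e+00] w 0.442 F [-10.76   3.75  35.24] t 9.9167
[0.82074472 2.24158967 0.04501461]
```

View pics/p6.png

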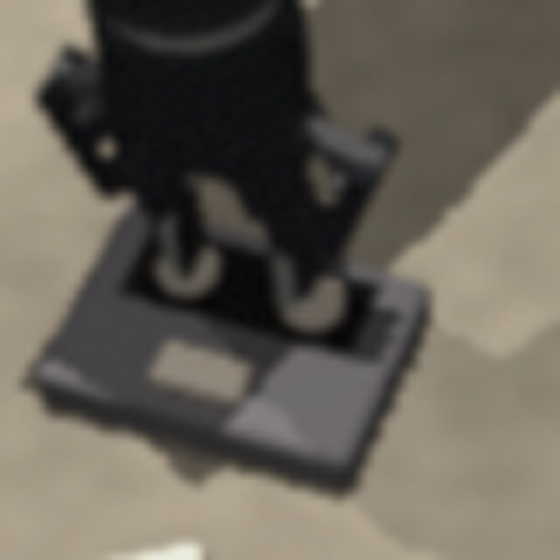

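Both fingertips are on the keys, at (187,270) and (305,295), and the force is stiff and balanced, so both keys are bottomed. I'll ease off 1 mm to lower the force and then hold.

Emit:
jog_arm(commands=[0, 0, -0.005, 0, 0.12, 0, 0, -0.005, 0, 0.12, 0, 0, -0.005, 0, 0.12, 0, 0, -0.005, 0, 0.12, 0, 0, -0.005, 0, 0.12, 0, 0, -0.005, 0, 0.12, 0, 0, -0.005, 0, 0.12, 0, 0, -0.005, 0, 0.12, 0, 0, -0.005, 0, 0.12, 0, 0, -0.005, 0, 0.12, 0, 0, -0.005, 0, 0.12, 0, 0, -0.005, 0, 0.12, 0, 0, -0.005, 0, 0.12, 0, 0, -0.005, 0, 0.12, 0, 0, -0.005, 0, 0.12, 0, 0, -0.005, 0, 0.12, 0, 0, -0.005, 0, 0.12, 0, 0, -0.005, 0, 0.12, 0, 0, -0.005, 0, 0.12, 0, 0, -0.005, 0, 0.12])

```text
time_s: 11.58
tool_pos: [0.5608, -0.2006, 0.0565]
tcp_rot: [-3.141, 0.002, 3.044]
ft_force: [-9.4, 3.3, 30.3]
gripper_width: 0.441
finger_force: 14.9
```

Emit:
jog_arm(commands=[0, 0, 0, 0, 0.12, 0, 0, 0, 0, 0.12, 0, 0, 0, 0, 0.12, 0, 0, 0, 0, 0.12, 0, 0, 0, 0, 0.12, 0, 0, 0, 0, 0.12, 0, 0, 0, 0, 0.12, 0, 0, 0, 0, 0.12, 0, 0, 0, 0, 0.12, 0, 0, 0, 0, 0.12, 0, 0, 0, 0, 0.12, 0, 0, 0, 0, 0.12, 0, 0, 0, 0, 0.12, 0, 0, 0, 0, 0.12, 0, 0, 0, 0, 0.12, 0, 0, 0, 0, 0.12, 0, 0, 0, 0, 0.12, 0, 0, 0, 0, 0.12, 0, 0, 0, 0, 0.12, 0, 0, 0, 0, 0.12])

```text
time_s: 13.25
tool_pos: [0.5608, -0.2006, 0.0565]
tcp_rot: [-3.141, 0.002, 3.044]
ft_force: [-9.1, 3.5, 30.4]
gripper_width: 0.442
finger_force: 14.9
```

Held for over 3.3 s. Letting go: ease up, then rise clear.

Emit:
jog_arm(commands=[0, 0, -0.01, 0, 0.12, 0, 0, -0.02, 0, 0.12, 0, 0, -0.035, 0, 0.12, 0, 0, -0.055, 0, 0.12, 0, 0, -0.08, 0, 0.12, 0, 0, -0.15, 0, 0.12, 0, 0, -0.3, 0, 0.12, 0, 0, -0.5, 0, 0.12, 0, 0, -0.7, 0, 0.12, 0.3, 0, -0.8, 0, 0.12, 0.6, 0, -0.8, 0, 0.12, 0.9, 0, -0.8, 0, 0.12, 0.9, 0, -0.8, 0, 0.12, 0.9, 0, -0.8, 0, 0.12, 0.9, 0, -0.8, 0, 0.12, 0.9, 0, -0.8, 0, 0.12, 0.9, 0, -0.8, 0, 0.12])

```text
time_s: 14.67
tool_pos: [0.3831, -0.1835, 0.2126]
tcp_rot: [-3.141, 0.002, 3.044]
ft_force: [-0.5, -0.3, 1.3]
gripper_width: 0.442
finger_force: 0.0
```

```bash
python3 - <<'E'
from m import *
t=cams.read_camera("top"); s=cams.read_camera("scene")
t0=cv2.imread("pics/top0.png"); s0=cv2.imread("pics/scene0.png")
for im in(s0,s):
    print([c.round(1).tolist() for c,a,r in blobs("scene",im,(195,175,245,220),120)], [c.round(1).tolist() for c,a,r in blobs("scene",im,(195,225,225,245),150)])
cv2.imwrite("pics/end.png",cv2.resize(np.hstack([t[150:300,90:450][:, :],s[110:260,130:490]]),(800,167)) if 0 else cv2.resize(np.vstack([t[170:290,90:450],s[130:250,130:490]]),None,fx=2.2,fy=2.2))
print(env.observe()["ft_force"],env.observe()["dq"].round(3))
E
```

```text
[[219.3, 182.5], [218.1, 201.9], [207.0, 215.7], [243.4, 216.9]] [[209.8, 231.5], [198.2, 240.0], [218.6, 243.2]]
[[219.3, 182.6], [218.1, 201.9], [230.8, 200.6], [234.2, 209.2], [207.0, 215.7], [243.3, 216.8]] [[209.1, 233.8]]
[-0.28902131 -0.62781142 -0.70266656] [ 0.002  0.004 -0.003  0.006 -0.001  0.   ]
```

View pics/end.png

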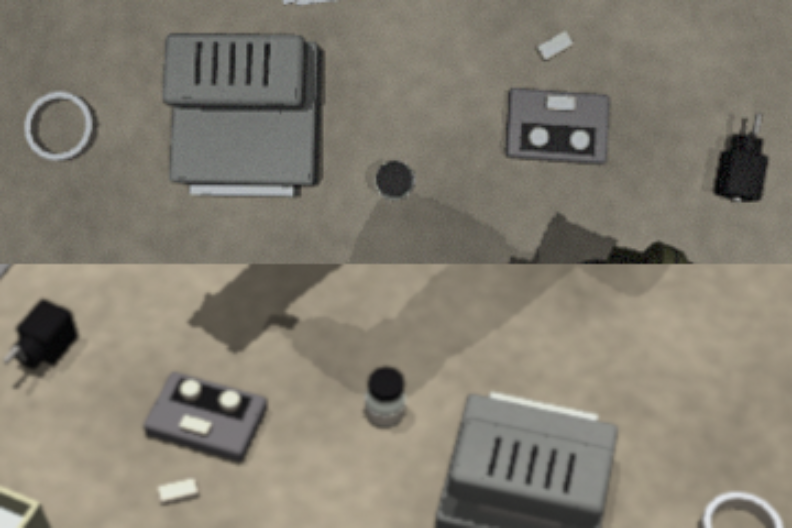

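The tray panel is flush with the press in both views. The pad, jar, eraser, tape and sharpener stand where they were, the keys are up and the arm is clear, so I'm handing the job in.

```bash
python3 -c "
from station import order
print(order.sign_off())"
```

```text
the job is handed in; nothing more can be done
None
```

The tray was pushed home to its hard stop, both start keys were held down together for over 3 s and released, nothing else visibly moved, and the job is handed in; no verdict came back.

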